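# Set out the ink stirrer and hold the ink box lid at its mark

### The arm

A 6-joint arm with a two-finger parallel gripper is mounted at the origin on the work surface. World frame = base frame: x ahead of the robot, y to its left, z up, the work surface at z = 0. Lengths are in m, angles in degrees, forces in N, time in s.
With the tool pointing down it reaches from about 0.4 to 0.825 m from the base axis. Payload 7 kg.
Tool frame: the origin (TCP) lies midway between the tips of the shut fingers; the grasp point (between the pads) lies 19 mm behind it; z points along the fingers, y is the line along which they close (so a half turn about z gives the same grasp; the last joint's range is limited). The gripper opens to 88 mm and grips with 3 to 60 N. Pads are 19 mm wide; open, the fingers measure 130 mm over their backs; the gripper's body (78 mm by 193 mm) begins 47 mm behind the grasp point.
Start: joints at [87.153, 20.546, 0.682, 0, -70.136, -16.507], TCP at [0.224, 0.637, 0.227] pointing down, gripper open.
Joint ranges: [-176.03, 176.03], [-82.01, 121.73], [-58.28, 71.71], [-173.87, 95.51], [-174.79, -0.11], [-173.66, 173.66]. Speed limits (degrees/s): [136.94, 136.94, 172.46, 180, 180, 180].

### API

Orientations are given as [roll, pitch, yaw] about the fixed x, y, z axes, in that order (R = Rz(yaw) Ry(pitch) Rx(roll)).
In Python, from plant import r, eyes, workorder gives the robot as it stands.
- The arm moves only by the tool step_arm, never from a script. Its argument "plan" is a list of rows, each a list of 5 numbers: the shift along the tool's x, y, z each as a share of 25 cm, from -1 to 1, then the turn about the tool's z as a share of 60 degrees, from -1 to 1, then the finger opening in mm, from 0 to 87.6. In form: [[x, y, z, turn, jaw], ...]. A call has 1 to 12 rows; each row is the pose to reach, as a shift and turn from the pose commanded when the call began, along the tool's axes at that moment; what a row does not reach only later rows make up. A row lasts 1/12 s, in which the tool goes at most 41.7 mm and 7.16 degrees, less where a joint would pass 70% of its speed; a pose out of reach is approached as far as the arm can. A call with a number of a shift or a turn outside -1 to 1 is refused whole. A call with a gripper value outside its range is refused whole. The fingers move at their own pace and stop on an object; "newtons" is the grip in N (left out, the last holds). Time passes only in rows, so rows that repeat a pose let the fingers close. It gives the time, the measured TCP pose, the force, the opening and the grip force at its end, in the units of the state.
- r.get_state(): the state, without advancing time (a new reading comes with each control period).
- eyes.capture(name): name is "scene" or "top" or "wrist"; returns the picture (480x640x3 uint8, red, green, blue); there is no depth.
- eyes.camera_model(name): a dict with "fov_y" (degrees; the focal length in pixels is half the picture's height over the tangent of half this angle, whatever the lens; pixels are square), "cx", "cy" (the principal point, pixels), "world_to_cam" (4x4, takes a point from world to camera coordinates); the wrist camera has in their place "hand_eye" (4x4, takes a point from camera to tool coordinates, whose origin is the TCP and whose axes are the flange's). Camera axes: x right, y up, looking along -z (the intrinsics and any distortion apply to the point x, -y, -z); pixel columns grow to the right and rows downward; lengths in m; the calibration is good to about 2 mm. The wrist camera is an equidistant fisheye: a pixel r from the principal point sees the ray r / f radians off the axis. A picture is of the moment at which its call begins: read the wrist's pose just before it. camera_model takes no time and is no camera call.
- workorder.close_job(): hands the job in; it is judged then, once.
The state is a dict: "time_s": time; "joints": joint angles; "qd": joint speeds; "joint_torque": joint torques, N m; "tcp_pos": TCP position; "eef_rot": TCP orientation; "contact_force": force on the tool from outside, world axes, zero at the start; "moment": the same for the moment, N m; "gripper_width": finger opening in m; "gripper_force": force on a finger pad.
Only numpy, scipy, OpenCV 4.12 (cv2) and the standard library are available. Lean on these libraries where they do the work, as an engineer would, in place of code of your own. Each camera call takes 0.05 s, during which the arm holds its last target. There are 200 camera calls.

### The job

A printmaker is about to scoop ink and needs both hands free: pull the yellow-handled stirrer out of the wooden tool block and stand it in the blue jar. Then, by its black knob, lift the sprung lid of the white ink box until the lid lines up with the two red marking arms beside it, and finish still holding the knob so that the lid stays there (the spring shuts it if let go). Leave everything else where it stands.

Things in the scene. Friction and masses are not known exactly. Their poses are not given: they have to be found in the camera images.
- stirrer: the stirrer to move: upright rod 190 mm long, round yellow handle 16 mm in diameter from 90 to 190 mm above its tip, steel shaft 8 mm in diameter below; about 60 g. Origin at the lower tip, z along the rod to the handle's end. It starts loosely upright in one of the three holes of the block, tip 10 mm above the table, and must rise 60 mm to come free.
- rack: fixed wooden tool block, 170 (x) by 70 (y) by 70 mm tall, origin under its centre; its three holes (11 mm wide, 60 mm deep) lie in a row along its x axis at -50, 0 and +50 mm, one stirrer in each.
- jar: blue stoneware jar standing on the table, round, 64 mm outside and 56 mm inside diameter, 100 mm tall, 0.6 kg, origin under its centre, z up.
- jar_in (a point): centre of the jar's inner floor, 6 mm above its underside; 94 mm below the rim.
- inkbox: fixed white open box, 200 (x) by 220 (y) by 80 mm tall, origin under its centre, its x axis points from the front (knob side, towards the robot) to the hinge side. The lid lies on top.
- lid: grey sprung lid, 200 by 220 by 8 mm. Origin on the hinge line, in mid-width, 100 mm behind the box's centre (box +x) and 84 mm above the table; shut, its axes are the box's. It turns about its y axis (the box's y), the knob edge going up and back. The spring and weight together pull down with about 5 N at the knob when shut and about 9 N at the mark.
- lid_knob (a point): centre of the black knob, on a 12 mm wide stem 45 mm in front of the lid's front edge, 245 mm from the hinge line, 84 mm above the table when shut. The knob is a round bar 24 mm in diameter and 36 mm long, lying across (along the lid's y), flat at its ends, free all round but for the stem.
- lid_angle (a joint): opening of the lid in rad: 0 shut, growing as the knob rises, 1.4 at the stop; the spring always pulls towards 0.
- mark: the two red marking arms, thin bars 165 mm long, one beside each side edge of the lid, 119 mm either side of its middle; turning about the same hinge line, set at a different angle each time and staying there; touching nothing. Same origin and axes as the lid's, and parallel to it when the lid is at the mark.
- mark_angle (a joint): angle of the red arms in rad, same zero and direction as lid_angle (0.55 to 0.95): the lid is at the mark when the two are equal.
- tin_a: bystander: closed ink tin, 74 mm diameter, 80 mm tall, red band, origin under its centre
- tin_b: bystander: closed ink tin, 74 mm diameter, 80 mm tall, yellow band, origin under its centre
- bottle: bystander: white bottle, 66 mm diameter, 190 mm tall, green cap, origin under its centre
- tape: bystander: roll of tape lying flat, 100 mm diameter, 45 mm tall, origin under its centre
- brayer: bystander: ink roller lying on the table, black rubber roller 86 mm wide and 38 mm thick, wooden handle, about 175 mm long in all; origin under the middle, where the frame meets the handle
- stirrer_red: bystander: the same stirrer with a red handle, origin at its tip
- stirrer_blue: bystander: the same stirrer with a blue handle, origin at its tip

How it is judged:
By the outcome, as a careful person would: the job done as asked, in the order asked, and still so for the second after the job is handed in, while the arm keeps its last pose, push and grip.
It also fails if it takes over 56 s, if anything falls off the work surface, if the arm or the gripper's body presses on something with over 40 N, if the wrist force passes 120 N, or if a joint passes its speed limit or range.

## Working session

There is one attempt and no reset: what is moved stays moved. The work goes in short steps, Python scripts to look and compute and a tool call to move; the robot and the scene stay as the last step left them, time stands still between calls to the robot, and variables do not carry over. Pictures are saved under pics/ and viewed, at most 10 in all, crops included, and the job is handed in when it is done.

Besides the shell and the picture viewer there is one more tool, called after "Call:" as a command line: name --pt "numbers of a row" for each row, then --argument value for the rest. step_arm: Moves the arm, as the interface text tells. Its arguments: {"type":"object","properties":{"plan":{"type":"array"},"newtons":{"type":"number"}},"required":["plan"]}

```bash
mkdir -p pics; ls
python3 - <<'E'
from plant import r, eyes, workorder
import cv2,numpy as np
np.set_printoptions(precision=4,suppress=True)
print(r.get_state())
for n in("scene","top","wrist"):
    print(n,eyes.camera_model(n))
    im=eyes.capture(n); cv2.imwrite(f"pics/{n}0.png",im[:,:,::-1])
E
```

```text
pics
{'time_s': 0.0, 'joints': array([ 87.153 ,  20.5906,   0.6337,  -0.0184, -70.1375, -16.5063]), 'qd': array([-0.0966, -0.0695,  0.0483,  0.0106,  0.0572, -0.0135]), 'joint_torque': array([ -0.0005, -58.2713,  29.3053,   6.9978,   0.0069,  -0.0001]), 'tcp_pos': array([0.2236, 0.6364, 0.2256]), 'eef_rot': array([179.9045,  -0.0102, -19.3596]), 'contact_force': array([0.3981, 0.8326, 0.9058]), 'moment': array([-0.0174, -0.0197, -0.0206]), 'gripper_force': 0.0, 'gripper_width': 0.0873403691291094}
scene {'fov_y': 54.60211379605713, 'cx': 330.6952208757622, 'cy': 240.73368450229805, 'world_to_cam': array([[ 0.887 ,  0.4617,  0.0022, -0.5113],
       [-0.3952,  0.7568,  0.5207,  0.128 ],
       [ 0.2387, -0.4628,  0.8537, -1.1412],
       [ 0.    ,  0.    ,  0.    ,  1.    ]])}
top {'fov_y': 44.56243895326562, 'cx': 332.2871162781167, 'cy': 237.34719295189964, 'world_to_cam': array([[ 0.0069, -0.9998,  0.0186,  0.0405],
       [ 0.9984,  0.008 ,  0.0559, -0.5608],
       [-0.056 ,  0.0182,  0.9983, -1.3204],
       [ 0.    ,  0.    ,  0.    ,  1.    ]])}
wrist {'fov_y': 65.70646984690485, 'cx': 312.02603203353425, 'cy': 243.24148683435013, 'hand_eye': array([[-0.0004,  0.9648,  0.2628,  0.0727],
       [ 1.    ,  0.0005, -0.0006,  0.0002],
       [-0.0007,  0.2628, -0.9648, -0.158 ],
       [ 0.    ,  0.    ,  0.    ,  1.    ]])}
```

View pics/scene0.png

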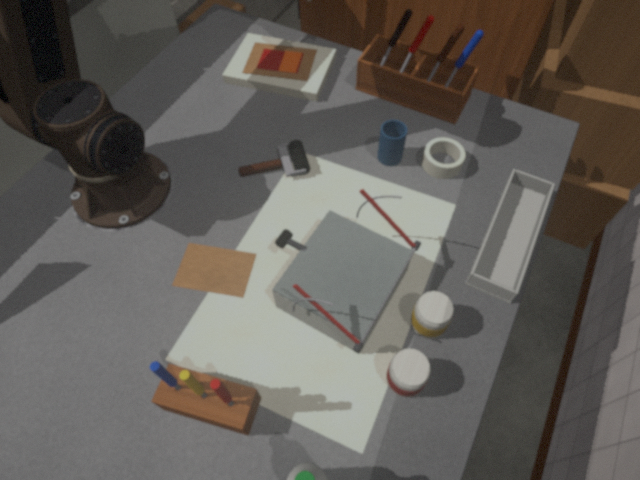

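View pics/top0.png

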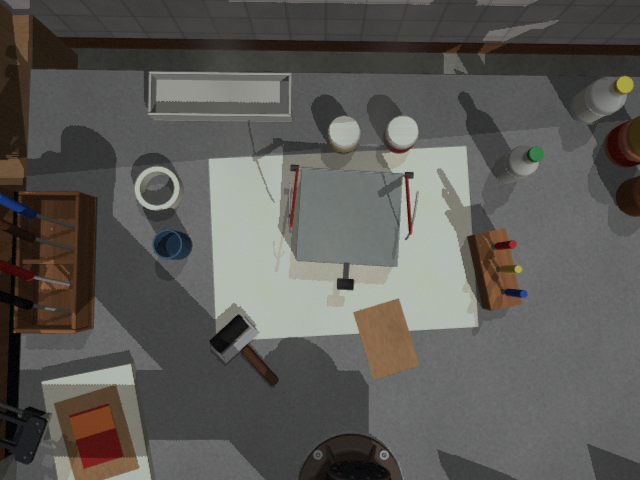

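The scene view shows the block at lower left, with blue, yellow (190,383) and red handles. The jar is at (391,143), the knob at (285,240) and the red arms at (390,218) and (326,315). In the top view yellow is at (512,268), the jar at (172,244), the knob at (345,284), and the red arms at (294,197) and (409,205).

```bash
cat > h.py <<'E'
import numpy as np, cv2
from plant import r, eyes, workorder
from scipy.spatial.transform import Rotation as R
np.set_printoptions(precision=4,suppress=True)
def ray(n,u,v,st=None):
    m=eyes.camera_model(n); f=240/np.tan(np.radians(m['fov_y']/2))
    a=np.array([u-m['cx'],v-m['cy']])
    if n=='wrist':
        rr=np.hypot(*a)+1e-12; th=rr/f
        d=np.array([a[0]/rr*np.sin(th),-a[1]/rr*np.sin(th),-np.cos(th)])
        T=m['hand_eye']; B=R.from_euler('xyz',st['eef_rot'],degrees=True).as_matrix()
        return st['tcp_pos']+B@T[:3,3], B@T[:3,:3]@d
    d=np.array([a[0]/f,-a[1]/f,-1.]); T=np.linalg.inv(m['world_to_cam'])
    return T[:3,3],T[:3,:3]@d
def onz(n,u,v,z,st=None):
    o,d=ray(n,u,v,st); return o+d*(z-o[2])/d[2]
def tri(*rs):
    A=0;b=0
    for o,d in rs:
        d=d/np.linalg.norm(d);P=np.eye(3)-np.outer(d,d);A=A+P;b=b+P@o
    p=np.linalg.solve(A,b); return p,[np.linalg.norm(np.cross(p-o,d/np.linalg.norm(d))) for o,d in rs]
def proj(n,p):
    m=eyes.camera_model(n); f=240/np.tan(np.radians(m['fov_y']/2))
    c=(m['world_to_cam']@np.r_[p,1])[:3]; return np.array([m['cx']+f*c[0]/-c[2],m['cy']-f*c[1]/-c[2]])
def blobs(im,lo,hi,amin=15):
    h=cv2.cvtColor(im,cv2.COLOR_RGB2HSV); m=cv2.inRange(h,lo,hi)
    c,_=cv2.findContours(m,cv2.RETR_EXTERNAL,cv2.CHAIN_APPROX_NONE)
    return [x[:,0] for x in c if cv2.contourArea(x)>=amin]
def ends(c):
    p=c.astype(float);m=p.mean(0);d=np.linalg.svd(p-m,full_matrices=False)[2][0];t=(p-m)@d
    return m+d*t.min(),m+d*t.max()
E
python3 - <<'E'
from h import *
for n in('scene','top'):
    im=cv2.imread(f'pics/{n}0.png')[:,:,::-1].copy()
    for nm,lo,hi in(('yel',(22,120,70),(34,255,255)),('red',(0,140,70),(6,255,255)),('red2',(174,140,70),(180,255,255)),('blue',(98,110,30),(115,255,255)),('black',(0,0,0),(180,255,38))):
        for c in blobs(im,lo,hi):
            x,y,w,h=cv2.boundingRect(c); 
            if nm=='black' and not(w<40 and h<40): continue
            print(n,nm,(x,y,w,h),cv2.contourArea(c),*ends(c))
E
```

```text
scene yel (179, 370, 23, 24) 135.0 [180.7881 371.1978] [200.1439 391.9321]
scene yel (413, 319, 15, 15) 17.0 [412.9126 321.3655] [426.7153 332.3575]
scene red (210, 379, 10, 12) 72.0 [215.0228 378.9294] [214.629 389.951]
scene red (258, 49, 26, 21) 365.0 [257.6323  66.307 ] [283.7648  52.4414]
scene red (408, 15, 26, 38) 232.0 [432.193   15.5151] [410.3747  51.826 ]
scene blue (150, 362, 10, 10) 61.5 [151.5 369.5] [158. 363.]
scene blue (456, 31, 27, 36) 192.5 [480.5771  30.7151] [457.0151  65.684 ]
scene black (535, 460, 9, 20) 16.5 [540.9829 459.9955] [535.9547 479.2493]
scene black (89, 192, 11, 24) 64.5 [ 91.7135 191.778 ] [ 94.6772 214.6531]
scene black (102, 98, 11, 16) 40.0 [107.9703  98.3581] [105.2034 113.5822]
scene black (389, 10, 22, 37) 182.5 [409.4978  10.2721] [390.3996  45.2184]
top yel (501, 265, 21, 8) 46.0 [520.9837 267.92  ] [501.1958 271.9592]
top yel (615, 76, 19, 19) 233.5 [629.5815  77.644 ] [616.7939  92.6754]
top red (76, 428, 47, 41) 1172.0 [119.5745 439.7077] [ 78.2538 455.853 ]
top red (69, 404, 40, 13) 48.0 [108.0506 404.1664] [ 69.0136 416.0445]
top red
[... 746 characters left out ...]
 88.5 [ 80.7462 251.002 ] [ 80.9959 283.0078]
top black (78, 239, 7, 14) 21.5 [ 80.9593 239.2194] [ 79.5092 252.169 ]
top black (180, 233, 10, 8) 20.0 [179.8381 233.2233] [188.5896 239.5662]
top black (155, 233, 19, 23) 141.0 [169.7952 231.4918] [159.3472 253.6928]
top black (79, 205, 7, 35) 67.0 [ 83.2145 204.9248] [ 81.7819 238.9487]
top black (0, 178, 26, 23) 221.0 [ 26.758  184.2956] [  0.3525 193.0618]
top black (616, 176, 24, 35) 470.5 [632.1202 174.5954] [624.8161 210.3708]
top black (613, 157, 26, 10) 55.5 [612.5108 159.2613] [637.6329 164.6966]
top black (6, 45, 10, 14) 91.5 [10.1084 44.9862] [11.8161 58.4052]
top black (457, 43, 27, 10) 178.0 [456.6017  50.1963] [483.2879  44.3041]
```

Run:
```python
import cv2,numpy as np
s=cv2.imread('pics/scene0.png');t=cv2.imread('pics/top0.png')
f=lambda im,x,y,w,h:cv2.resize(im[y:y+h,x:x+w],(400,300),interpolation=cv2.INTER_CUBIC)
o=np.vstack([np.hstack([f(s,140,340,120,90),f(t,440,220,120,90)]),np.hstack([f(s,260,200,200,150),f(t,270,150,200,150)])])
cv2.imwrite('pics/crop1.png',np.clip(o*1.5,0,255).astype('u1'))
```

```text
(no output)
```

View pics/crop1.png

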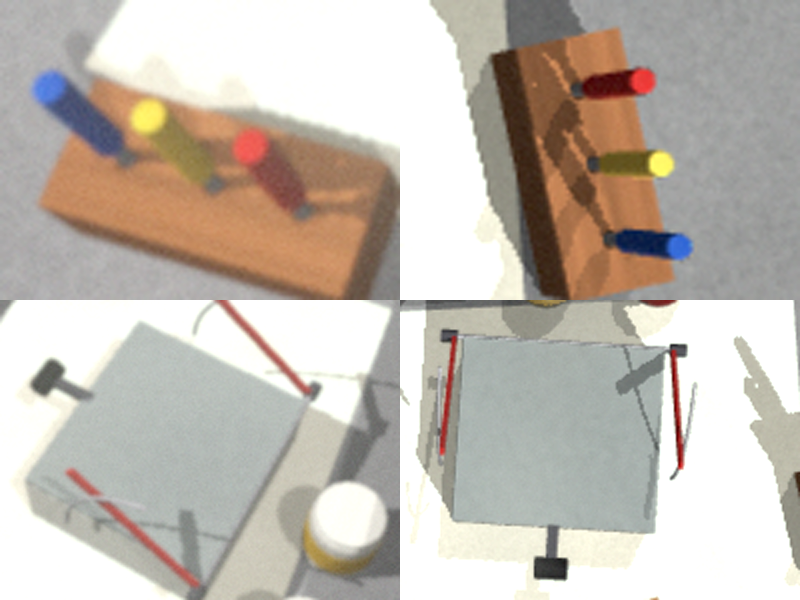

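The crops give the disc centres: yellow scene (184.7,374.8), top (518,268.9). They also give the free and hinge ends of the arms, the knob and the lid corners. I'll triangulate these.

Run:
```python
from h import *
T=lambda s,t:tri(ray('scene',*s),ray('top',*t))
P={}
for n,s,t in(('yeltop',(184.7,374.8),(518,268.9)),('yelshaft',(204.5,395.5),(498.2,268.9)),('redtop',(215.6,383.8),(512.9,244.3)),('blutop',(155,366.4),(524,293.8)),
 ('armL_free',(361,190),(291,227.5)),('armL_h',(414.5,246.5),(297.5,168.5)),('armR_free',(295,286),(410.5,234)),('armR_h',(358.5,342.5),(407,175)),('knob',(283.5,239),(345.5,284)),('cFR',(274,289),(397.5,266.5)),('cFL',(330,211),(297,260))):
    p,e=T(s,t); P[n]=p; print(n,p,e[0])
for n,uv,z in(('yt',(518,268.9),.2),('rt',(512.9,244.3),.2),('bt',(524,293.8),.2),('ys',(498.2,268.9),.072),('knob',(345.5,284),.09),('FL',(297,260),.088),('FR',(397.5,266.5),.088),('BL',(301,168.5),.088),('BR',(402,175),.088)):
    print(n,onz('top',*uv,z))
for a in 'LR':
    d=P[f'arm{a}_free']-P[f'arm{a}_h'];print(a,np.linalg.norm(d),np.arcsin(d[2]/np.linalg.norm(d)))
im=cv2.imread('pics/top0.png')[:,:,::-1].copy()
c=[c for c in blobs(im,(98,110,30),(115,255,255)) if len(c)>60];print([cv2.fitEllipse(x) for x in c if x[:,0].mean()<200 and x[:,0].mean()>100])
im=cv2.imread('pics/scene0.png')[:,:,::-1].copy()
for c in blobs(im,(95,60,20),(118,255,255)):
   x,y,w,h=cv2.boundingRect(c)
   if 360<x<420 and y>90: print('jar scene',x,y,w,h)
```

```text
yeltop [ 0.491  -0.3187  0.1983] 0.0003401496175872844
yelshaft [ 0.4914 -0.3191  0.0673] 0.00037958602287185535
redtop [ 0.54   -0.3086  0.1985] 0.000984240210119901
blutop [ 0.4425 -0.3297  0.1983] 0.0008107176159713816
armL_free [0.5718 0.131  0.1873] 0.0022566966220335582
armL_h [0.7056 0.1226 0.0888] 0.0004921933128595325
armR_free [ 0.5604 -0.1072  0.1856] 0.0018826184128987343
armR_h [ 0.6928 -0.1149  0.0923] 5.582071057720803e-05
knob [0.4563 0.0168 0.083 ] 0.00019434582533188734
cFR [ 0.497  -0.0935  0.0863] 0.0029434778574064556
cFL [0.5087 0.1225 0.0853] 0.0018367617398196013
yt [ 0.4908 -0.3184  0.2   ]
rt [ 0.5392 -0.3088  0.2   ]
bt [ 0.442  -0.3297  0.2   ]
ys [ 0.4911 -0.3179  0.072 ]
knob [0.4563 0.017  0.09  ]
FL [0.5071 0.1215 0.088 ]
FR [ 0.4946 -0.095   0.088 ]
BL [0.7054 0.1149 0.088 ]
BR [ 0.6934 -0.1047  0.088 ]
L 0.16639601177366084 0.6335521557072249
R 0.16214536929657805 0.6131993847579151
[((171.33555603027344, 244.24867248535156), (28.355878829956055, 38.43293380737305), 98.69622802734375)]
jar scene 378 120 29 45
```

Run:
```python
import cv2,numpy as np
s=cv2.imread('pics/scene0.png');t=cv2.imread('pics/top0.png')
f=lambda im,x,y,w,h:cv2.resize(im[y:y+h,x:x+w],(400,300),interpolation=cv2.INTER_CUBIC)
w=cv2.resize(cv2.imread('pics/wrist0.png'),(400,300))
o=np.vstack([np.hstack([f(s,350,105,80,60),f(t,132,214,80,60)]),np.hstack([w,f(s,260,200,80,60)])])
cv2.imwrite('pics/crop2.png',np.clip(o*1.5,0,255).astype('u1'))
```

```text
(no output)
```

View pics/crop2.png

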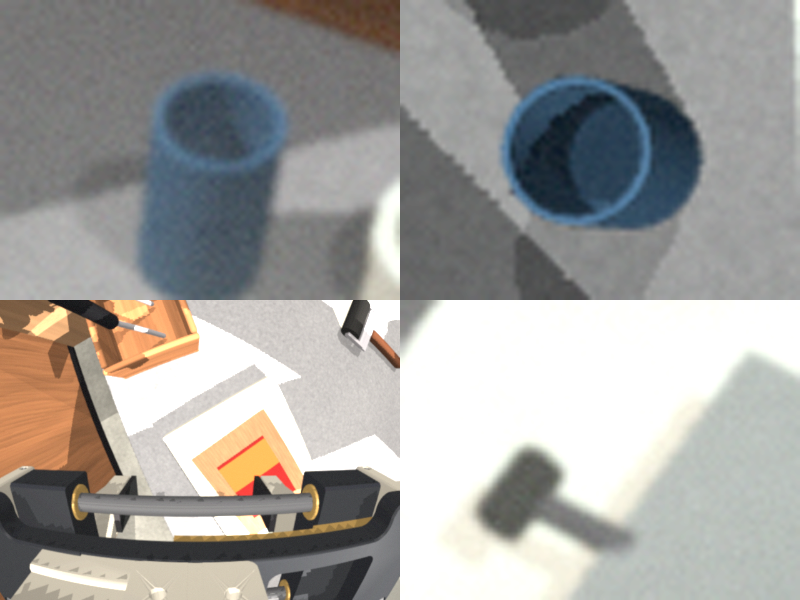

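Jar rim centre: top (167.2,244.2), scene (393.8,128.8). Next I'll compute the jar position and the first move.

```bash
cat >> h.py <<'E'
def go(*wps,st=None):
    "wps (x,y,z,yaw) of TCP -> shares"
    st=st or r.get_state(); B=R.from_euler('xyz',st['eef_rot'],degrees=True).as_matrix()
    print('now',st['time_s'],st['tcp_pos'],st['eef_rot'],'F',st['contact_force'],'w',st['gripper_width'],'gf',st['gripper_force'])
    for x,y,z,a in wps:
        s=B.T@(np.array([x,y,z])-st['tcp_pos'])/.25; t=-(a-st['eef_rot'][2])/60
        print('->',(x,y,z,a),s,round(t,4))
E
python3 - <<'E'
from h import *
print(tri(ray('scene',393.8,128.8),ray('top',167.2,244.2)),onz('top',167.2,244.2,.1))
go((.42,.45,.28,-10),(.47,.2,.28,0),(.47,-.05,.28,12),(.491,-.3185,.28,12))
E
```

```text
(array([0.5389, 0.3969, 0.0999]), [np.float64(0.0005902779303524107), np.float64(0.000590277930352376)]) [0.5384 0.3966 0.1   ]
now 0.15 [0.2236 0.6365 0.2259] [179.9296  -0.0069 -19.3591] F [-0.3657  0.0788  0.6154] w 0.08739976290387509 gf 0.0
-> (0.42, 0.45, 0.28, -10) [ 0.9885  0.4437 -0.2159] -0.156
-> (0.47, 0.2, 0.28, 0) [ 1.5086  1.3208 -0.2147] -0.3227
-> (0.47, -0.05, 0.28, 12) [ 1.8401  2.2643 -0.2135] -0.5227
-> (0.491, -0.3185, 0.28, 12) [ 2.2754  3.2497 -0.2123] -0.5227
```

Call:
step_arm --pt "0.1 0.04 -0.04 -0.02 87" --pt "0.25 0.11 -0.1 -0.05 87" --pt "0.4 0.18 -0.2 -0.08 87" --pt "0.55 0.25 -0.216 -0.11 87" --pt "0.7 0.32 -0.216 -0.14 87" --pt "0.85 0.38 -0.216 -0.156 87" --pt "0.98 0.44 -0.216 -0.156 87"

```text
time_s: 0.73
tcp_pos: [0.419, 0.4508, 0.2809]
eef_rot: [-180.0, -0.0, -9.9]
contact_force: [0.6, 0.1, -0.5]
gripper_width: 0.0869
gripper_force: 0.0
```

Run:
```python
from h import *
go((.44,.22,.28,0),(.47,.2,.28,0),(.47,-.05,.28,12),(.491,-.3185,.28,12))
```

```text
now 0.7333 [0.419  0.4508 0.2809] [-179.9677   -0.0032   -9.9026] F [ 0.6112  0.1298 -0.4857] w 0.08691055307947182 gf 0.0
-> (0.44, 0.22, 0.28, 0) [0.2416 0.8952 0.003 ] -0.165
-> (0.47, 0.2, 0.28, 0) [0.3736 0.9534 0.0029] -0.165
-> (0.47, -0.05, 0.28, 12) [0.5456 1.9385 0.0024] -0.365
-> (0.491, -0.3185, 0.28, 12) [0.813  2.982  0.0018] -0.365
```

Call:
step_arm --pt "0.05 0.15 0 -0.03 87" --pt "0.11 0.3 0 -0.06 87" --pt "0.17 0.46 0 -0.09 87" --pt "0.23 0.61 0 -0.12 87" --pt "0.3 0.77 0 -0.15 87" --pt "0.37 0.92 0 -0.165 87" --pt "0.37 0.953 0 -0.165 87"

```text
time_s: 1.32
tcp_pos: [0.4681, 0.1971, 0.2808]
eef_rot: [180.0, -0.0, -0.2]
contact_force: [-0.1, 0.5, -0.9]
gripper_width: 0.0867
gripper_force: 0.0
```

Call:
step_arm --pt "0 0.16 0 -0.04 87" --pt "0 0.32 0 -0.08 87" --pt "0 0.48 0 -0.12 87" --pt "0 0.64 0 -0.16 87" --pt "0 0.8 0 -0.2 87" --pt "0 0.96 0 -0.2 87" --pt "0 1.0 0 -0.2 87"

```text
time_s: 1.9
tcp_pos: [0.4664, -0.0522, 0.2806]
eef_rot: [180.0, 0.0, 11.8]
contact_force: [-0.3, 0.9, -0.5]
gripper_width: 0.0862
gripper_force: 0.0
```

Run:
```python
from h import *
go((.49,-.25,.28,12),(.491,-.3185,.28,12))
```

```text
now 1.9 [ 0.4664 -0.0522  0.2806] [179.975    0.0233  11.7708] F [-0.2978  0.8545 -0.5474] w 0.08620969433056772 gf 0.0
-> (0.49, -0.25, 0.28, 12) [-0.069   0.7939  0.0028] -0.0038
-> (0.491, -0.3185, 0.28, 12) [-0.121   1.0629  0.003 ] -0.0038
```

Call:
step_arm --pt "-0.02 0.16 0 0 87" --pt "-0.04 0.32 0 0 87" --pt "-0.06 0.48 0 0 87" --pt "-0.08 0.64 0 0 87" --pt "-0.1 0.8 0 0 87" --pt "-0.12 0.95 0 0 87" --pt "-0.12 1.0 0 0 87" --pt "-0.12 1.0 0 0 87"

```text
time_s: 2.57
tcp_pos: [0.4894, -0.3018, 0.2793]
eef_rot: [-180.0, 0.1, 11.7]
contact_force: [-0.6, 0.8, -0.5]
gripper_width: 0.087
gripper_force: 0.0
```

Run:
```python
from h import *
st=r.get_state(); im=eyes.capture('wrist'); cv2.imwrite('pics/w1.png',im[:,:,::-1])
go((.491,-.3185,.28,12),(.491,-.3185,.146,12),st=st)
```

```text
now 2.5667 [ 0.4894 -0.3018  0.2793] [-179.9652    0.1115   11.6924] F [-0.6024  0.809  -0.5309] w 0.08698059589832839 gf 0.0
-> (0.491, -0.3185, 0.28, 12) [-0.0073  0.0668 -0.0027] -0.0051
-> (0.491, -0.3185, 0.146, 12) [-0.0062  0.0671  0.5333] -0.0051
```

View pics/w1.png

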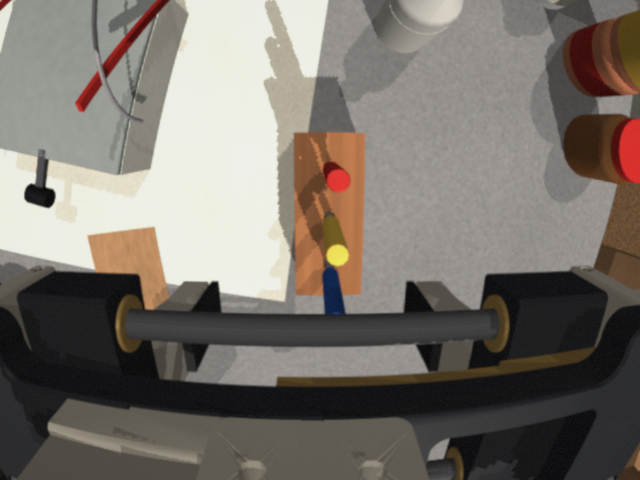

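Wrist view: the yellow disc is at (338,255), red at (338,178), and the block row runs vertically, so the yaw is right. The knob is at (40,195).

Run:
```python
from h import *
st=r.get_state()
print(onz('wrist',338,255,.2,st),onz('wrist',338,178,.2,st), 'knob',onz('wrist',40,196,.09,st))
```

```text
[ 0.4923 -0.3187  0.2   ] [ 0.5425 -0.3075  0.2   ] knob [0.4589 0.0112 0.09  ]
```

Call:
step_arm --pt "-0.005 0.067 0 0 87" --pt "-0.005 0.067 0.1 0 87" --pt "-0.005 0.067 0.23 0 87" --pt "-0.005 0.067 0.36 0 87" --pt "-0.005 0.067 0.46 0 87" --pt "-0.005 0.067 0.525 0 87" --pt "-0.005 0.067 0.525 0 50" --newtons 30

```text
time_s: 3.2
tcp_pos: [0.4897, -0.3135, 0.1456]
eef_rot: [-179.8, 0.3, 11.9]
contact_force: [-0.3, -0.5, 0.5]
gripper_width: 0.0842
gripper_force: 0.0
```

Call:
step_arm --pt "0 0 0 0 10" --pt "0 0 0 0 8" --pt "0 0 0 0 8" --pt "0 0 0 0 8" --pt "0 0 0 0 8" --pt "0 0 0 0 8" --pt "0 0 0 0 8" --pt "0 0 0 0 8" --newtons 30

```text
time_s: 3.87
tcp_pos: [0.4918, -0.3159, 0.1495]
eef_rot: [180.0, -0.0, 11.9]
contact_force: [0.5, -1.0, -0.2]
gripper_width: 0.0325
gripper_force: 0.0
```

Call:
step_arm --pt "0 0.01 0 0 8" --pt "0 0.01 0 0 8" --pt "0 0.01 0 0 8" --pt "0 0.01 0 0 8" --pt "0 0.01 0 0 8" --pt "0 0.01 0 0 8" --newtons 30

```text
time_s: 4.37
tcp_pos: [0.4922, -0.3183, 0.1493]
eef_rot: [-180.0, 0.0, 11.9]
contact_force: [0.5, -0.6, -0.7]
gripper_width: 0.0156
gripper_force: 30.0
```

Call:
step_arm --pt "0 0 -0.04 0 8" --pt "0 0 -0.1 0 8" --pt "0 0 -0.17 0 8" --pt "0 0 -0.24 0 8" --pt "0 0 -0.32 0 8" --pt "0 0 -0.4 0 8" --pt "0 0 -0.48 0 8" --pt "0 0 -0.56 0 8" --pt "0 0 -0.63 0 8" --pt "0 0 -0.68 0 8" --pt "0 0 -0.68 0 8"

```text
time_s: 5.28
tcp_pos: [0.4931, -0.3189, 0.3233]
eef_rot: [179.8, -0.2, 11.9]
contact_force: [0.0, -0.7, 0.2]
gripper_width: 0.0159
gripper_force: 30.0
```

Run:
```python
from h import *
go((.47,-.1,.32,12),(.47,.1,.32,12))
im=eyes.capture('scene');cv2.imwrite('pics/s2.png',im[:,:,::-1])
```

```text
now 5.2833 [ 0.4931 -0.3189  0.3233] [179.816   -0.2401  11.9224] F [ 0.0057 -0.6711  0.2361] w 0.015899055986485885 gf 30.00001609325409
-> (0.47, -0.1, 0.32, 12) [ 0.0904 -0.8758  0.0107] -0.0013
-> (0.47, 0.1, 0.32, 12) [ 0.2557 -1.6586  0.0089] -0.0013
```

View pics/s2.png

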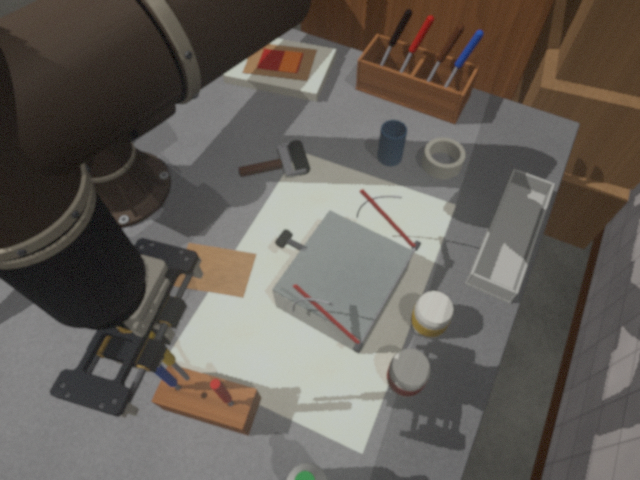

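The stirrer is out: its hole at (203,395) is empty and the neighbours stand undisturbed. I'll carry it to the jar.

Call:
step_arm --pt "0.01 -0.06 0 0 8" --pt "0.02 -0.16 0 0 8" --pt "0.03 -0.28 0 0 8" --pt "0.04 -0.4 0 0 8" --pt "0.05 -0.52 0 0 8" --pt "0.06 -0.64 0 0 8" --pt "0.07 -0.75 0 0 8" --pt "0.08 -0.84 0 0 8" --pt "0.09 -0.876 0 0 8"

```text
time_s: 6.08
tcp_pos: [0.468, -0.0972, 0.3188]
eef_rot: [-180.0, 0.0, 12.0]
contact_force: [0.1, -0.7, -1.2]
gripper_width: 0.0155
gripper_force: 30.0
```

Call:
step_arm --pt "0.02 -0.1 0 0.03 8" --pt "0.04 -0.22 0 0.06 8" --pt "0.06 -0.34 0 0.09 8" --pt "0.08 -0.46 0 0.12 8" --pt "0.1 -0.58 0 0.15 8" --pt "0.12 -0.7 0 0.18 8" --pt "0.14 -0.82 0 0.2 8" --pt "0.16 -0.92 0 0.2 8" --pt "0.17 -0.98 0 0.2 8" --pt "0.17 -0.98 0 0.2 8"

```text
time_s: 6.92
tcp_pos: [0.46, 0.1513, 0.3183]
eef_rot: [180.0, 0.1, 0.0]
contact_force: [0.8, -0.2, 0.4]
gripper_width: 0.0155
gripper_force: 30.0
```

Run:
```python
from h import *
go((.5387,.3967,.32,0),(.5387,.3967,.15,0))
```

```text
now 6.9167 [0.46   0.1513 0.3183] [179.9599   0.0812   0.0358] F [ 0.7846 -0.2466  0.4211] w 0.015516346796872513 gf 30.000299513339996
-> (0.5387, 0.3967, 0.32, 0) [ 0.3155 -0.9815 -0.008 ] 0.0006
-> (0.5387, 0.3967, 0.15, 0) [ 0.3165 -0.982   0.672 ] 0.0006
```

Call:
step_arm --pt "0.02 -0.06 0 0 8" --pt "0.05 -0.16 0 0 8" --pt "0.09 -0.28 0 0 8" --pt "0.13 -0.4 0 0 8" --pt "0.17 -0.52 0 0 8" --pt "0.21 -0.64 0 0 8" --pt "0.25 -0.76 0 0 8" --pt "0.28 -0.87 0 0 8" --pt "0.3 -0.94 0 0 8" --pt "0.315 -0.98 0 0 8" --pt "0.315 -0.98 0 0 8" --pt "0.315 -0.98 0 0 8"

```text
time_s: 7.92
tcp_pos: [0.5395, 0.3935, 0.3184]
eef_rot: [179.9, 0.1, -0.1]
contact_force: [0.2, -0.1, 0.0]
gripper_width: 0.0156
gripper_force: 30.0
```

Run:
```python
from h import *
st=r.get_state();im=eyes.capture('wrist')
t=eyes.capture('top')
w=cv2.resize(im,(400,300)); t=cv2.resize(t[180:300,100:260],(400,300))
cv2.imwrite('pics/w2.png',np.vstack([np.hstack([w,t]),cv2.resize(im[150:450,0:640],(800,300))*0+cv2.resize(im[200:440,120:520],(800,300))])[:,:,::-1])
go((.5387,.3967,.32,0),(.5387,.3967,.15,0),st=st)
```

```text
now 7.9167 [0.5395 0.3935 0.3184] [179.9218   0.0589  -0.1079] F [ 0.1851 -0.0612  0.0141] w 0.01563085799524756 gf 29.99985247850418
-> (0.5387, 0.3967, 0.32, 0) [-0.0031 -0.0129 -0.0065] -0.0018
-> (0.5387, 0.3967, 0.15, 0) [-0.0024 -0.0138  0.6735] -0.0018
```

View pics/w2.png

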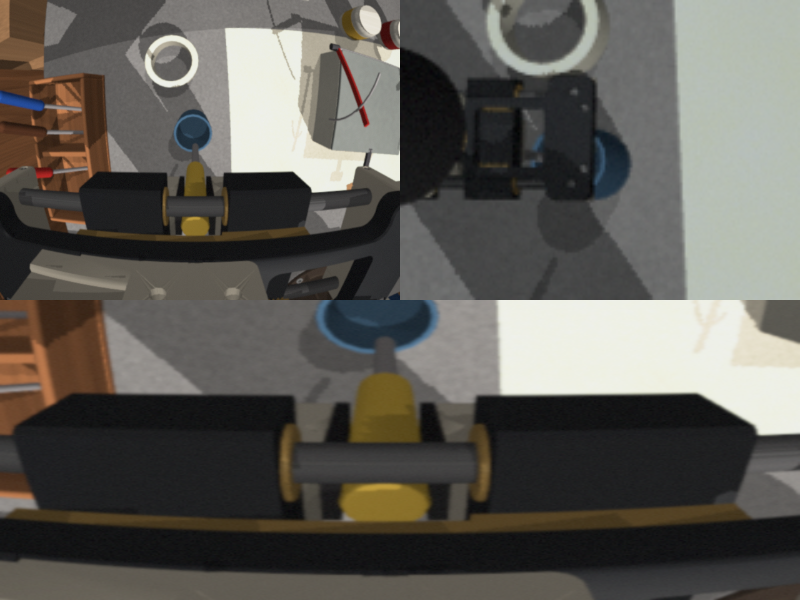

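The wrist view shows the stirrer upright in the fingers, its tip at about (311,232), with the jar rim at about (309,210) behind and below it. I'll check both numerically.

Run:
```python
from h import *
st=r.get_state()
print(onz('wrist',311.5,233,.179,st), onz('wrist',308.8,209.6,.1,st))
im=eyes.capture('wrist')
for c in blobs(im,(95,90,30),(118,255,255),200):
  x,y,w,h=cv2.boundingRect(c)
  if 230<x<400 and y<300: print((x,y,w,h),onz('wrist',x,y+h/2,.1,st),onz('wrist',x+w,y+h/2,.1,st),onz('wrist',x+w/2,y,.1,st))
```

```text
[0.5392 0.3922 0.179 ] [0.5449 0.395  0.1   ]
(278, 176, 60, 66) [0.5457 0.4268 0.1   ] [0.5455 0.3649 0.1   ] [0.5796 0.3957 0.1   ]
```

Run:
```python
from h import *
st=r.get_state()
print(onz('wrist',308,242,.1,st)[0]+.032, onz('wrist',308,176,.0,st)[0]-.032)
```

```text
0.5422313773072733 0.5390734956233103
```

Call:
step_arm --pt "0 -0.01 0.03 0 8" --pt "0 -0.01 0.08 0 8" --pt "0 -0.01 0.14 0 8" --pt "0 -0.01 0.21 0 8" --pt "0 -0.01 0.28 0 8" --pt "0 -0.01 0.36 0 8" --pt "0 -0.01 0.44 0 8" --pt "0 -0.01 0.52 0 8" --pt "0 -0.01 0.58 0 8" --pt "0 -0.01 0.63 0 8" --pt "0 -0.01 0.67 0 8" --pt "0 -0.01 0.68 0 8"

```text
time_s: 9.07
tcp_pos: [0.5385, 0.3954, 0.1474]
eef_rot: [179.9, 0.1, -0.1]
contact_force: [-0.4, -0.6, -1.0]
gripper_width: 0.0155
gripper_force: 30.0
```

Call:
step_arm --pt "0 0 0 0 8" --pt "0 0 0 0 8" --pt "0 0 0 0 8"

```text
time_s: 9.32
tcp_pos: [0.5397, 0.3969, 0.1505]
eef_rot: [-179.9, -0.1, -0.1]
contact_force: [-1.2, -0.7, -0.0]
gripper_width: 0.0153
gripper_force: 30.0
```

Call:
step_arm --pt "0 0 0.005 0 8" --pt "0 0 0.012 0 8" --pt "0 0 0.012 0 8" --pt "0 0 0.012 0 25" --pt "0 0 0.012 0 40" --pt "0 0 0.012 0 60" --pt "0 0 0.012 0 87" --pt "0 0 0.012 0 87" --pt "0 0 0.012 0 87" --pt "0 0 0.012 0 87" --pt "0 0 0.012 0 87" --pt "0 0 0.012 0 87"

```text
time_s: 10.32
tcp_pos: [0.5393, 0.3965, 0.1463]
eef_rot: [180.0, 0.0, -0.1]
contact_force: [0.2, -0.1, -0.2]
gripper_width: 0.0701
gripper_force: 0.0
```

Call:
step_arm --pt "0 0 0 0 87" --pt "0 0 0 0 87" --pt "0 0 0 0 87" --pt "0 0 0 0 87" --pt "0 0 0 0 87" --pt "0 0 0 0 87"

```text
time_s: 10.82
tcp_pos: [0.5393, 0.3965, 0.1463]
eef_rot: [180.0, -0.0, -0.1]
contact_force: [-0.1, -0.7, -0.2]
gripper_width: 0.0871
gripper_force: 0.0
```

Run:
```python
from h import *
im=eyes.capture('wrist');s=eyes.capture('scene')
cv2.imwrite('pics/w3.png',np.hstack([cv2.resize(im,(400,300)),cv2.resize(s[80:200,320:480],(400,300))])[:,:,::-1])
```

```text
(no output)
```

View pics/w3.png

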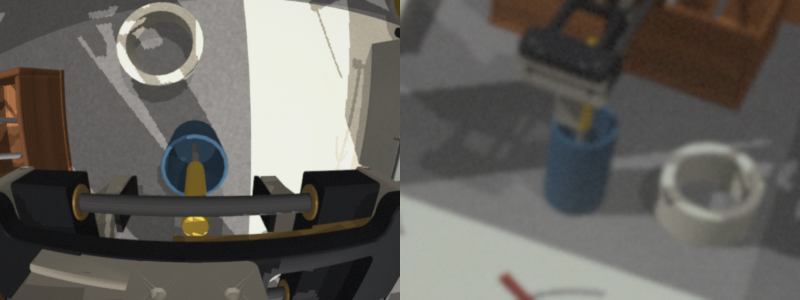

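The stirrer stands inside the jar, clear between the open fingers, with its handle top at wrist crop (196,226). I'll go straight up.

Call:
step_arm --pt "0 0 -0.05 0 87" --pt "0 0 -0.15 0 87" --pt "0 0 -0.28 0 87" --pt "0 0 -0.42 0 87" --pt "0 0 -0.56 0 87" --pt "0 0 -0.66 0 87" --pt "0 0 -0.7 0 87"

```text
time_s: 11.5
tcp_pos: [0.5405, 0.3971, 0.3278]
eef_rot: [-179.7, -0.3, -0.1]
contact_force: [0.4, 0.8, 0.8]
gripper_width: 0.0873
gripper_force: 0.0
```

Run:
```python
from h import *
# knob check & mark angle refine happen next
go((.456,.15,.32,-3.3),(.4563,.0165,.25,-3.3))
```

```text
now 11.5 [0.5405 0.3971 0.3278] [-179.7121   -0.3311   -0.0849] F [0.4304 0.8115 0.7603] w 0.08733605086610836 gf 0.0
-> (0.456, 0.15, 0.32, -3.3) [-0.3367  0.9888  0.0243] 0.0536
-> (0.4563, 0.0165, 0.25, -3.3) [-0.3363  1.5242  0.3016] 0.0536
```

Call:
step_arm --pt "-0.04 0.1 0 0.01 87" --pt "-0.09 0.25 0 0.03 87" --pt "-0.14 0.41 0 0.04 87" --pt "-0.19 0.57 0 0.05 87" --pt "-0.25 0.73 0 0.054 87" --pt "-0.3 0.89 0 0.054 87" --pt "-0.336 0.989 0 0.054 87"

```text
time_s: 12.08
tcp_pos: [0.4533, 0.1464, 0.3222]
eef_rot: [-180.0, -0.0, -3.4]
contact_force: [0.3, 0.0, 0.8]
gripper_width: 0.087
gripper_force: 0.0
```

Call:
step_arm --pt "0 0.1 0.02 0 87" --pt "0 0.23 0.08 0 87" --pt "0 0.37 0.16 0 87" --pt "0 0.5 0.22 0 87" --pt "-0.03 0.53 0.28 0 87" --pt "-0.03 0.53 0.28 0 87" --pt "-0.03 0.53 0.28 0 87"

```text
time_s: 12.67
tcp_pos: [0.4394, 0.0169, 0.2517]
eef_rot: [180.0, 0.0, -3.4]
contact_force: [-0.1, 0.5, 0.5]
gripper_width: 0.0869
gripper_force: 0.0
```

Run:
```python
from h import *
st=r.get_state();im=eyes.capture('wrist');s=eyes.capture('scene')
cv2.imwrite('pics/w4w.png',im[:,:,::-1])
cv2.imwrite('pics/w4.png',np.vstack([im[0:420], np.hstack([cv2.resize(s[80:200,320:480],(240,180)),cv2.resize(s[180:300,260:420],(400,180))])])[:,:,::-1])
go((.4563,.0165,.2,-3.3),st=st)
```

```text
now 12.6667 [0.4394 0.0169 0.2517] [179.9845   0.0022  -3.4042] F [-0.122   0.5475  0.5268] w 0.08687058913967623 gf 0.0
-> (0.4563, 0.0165, 0.2, -3.3) [ 0.0676 -0.0024  0.2069] -0.0017
```

View pics/w4.png

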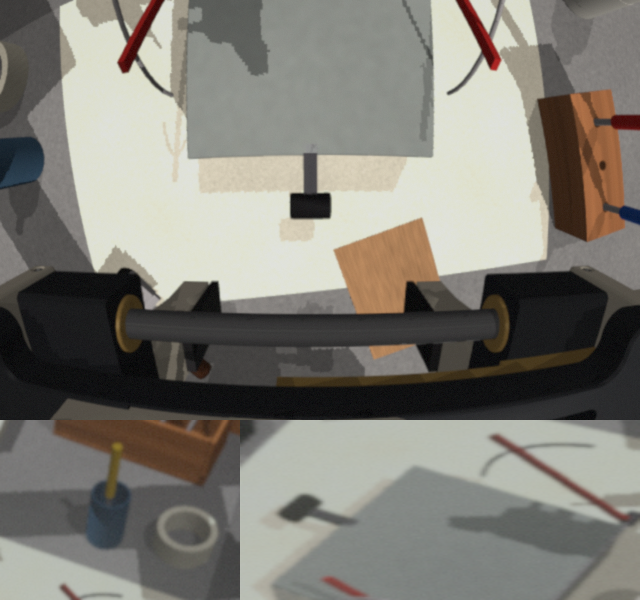

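The wrist view shows the knob at (311,206), 40 px wide and square to the gripper. The arm tips are at about (124,66) and (495,66), and the stirrer stands in the jar at lower left. I'll refine the knob and the mark.

```bash
cat > mk.py <<'E'
from h import *
ex=np.array([np.cos(np.radians(-3.3)),np.sin(np.radians(-3.3)),0]);ey=np.array([-ex[1],ex[0],0])
H=np.array([.7003,.0033,.084])
def ang(n,uv,off,st=None):
    o,d=ray(n,*uv,st); t=(off-(o-H)@ey)/(d@ey); q=o+d*t-H
    return np.arctan2(q[2],-q@ex),np.hypot(q[2],q@ex)
E
python3 - <<'E'
from mk import *
st=r.get_state();im=cv2.imread('pics/w4w.png')[:,:,::-1].copy()
for c in blobs(im,(0,0,0),(180,255,40),100):
    x,y,w,h=cv2.boundingRect(c)
    if 250<x<350 and y<250: print('knob',x,y,w,h,onz('wrist',x+w/2,y+h/2,.09,st),onz('wrist',x,y+h/2,.084,st),onz('wrist',x+w,y+h/2,.084,st))
for lo,hi in(((0,120,60),(8,255,255)),((172,120,60),(180,255,255))):
  for c in blobs(im,lo,hi,100):
    x=c[:,0].mean(); 
    if c[:,1].min()>3: continue
    e=ends(c);print(e)
    off=.119 if x<300 else -.119
    for q in e: print(off,ang('wrist',q,off,st))
# scene, points along arms at several rows
im=cv2.imread('pics/scene0.png')[:,:,::-1].copy()
for off,a,b in((.119,(361,190),(414.5,246.5)),(-.119,(295,286),(358.5,342.5))):
    for f in(0,.3,.6): print('scene',off,f,ang('scene',np.array(a)*(1-f)+np.array(b)*f,off))
E
```

```text
knob 291 194 39 24 [0.4598 0.0175 0.09  ] [0.4598 0.0349 0.084 ] [0.4578 0.0003 0.084 ]
(array([461.1782,  -2.1673]), array([497.6493,  68.1445]))
-0.119 (np.float64(0.6947653014384599), np.float64(0.07990454970063511))
-0.119 (np.float64(0.678873706522708), np.float64(0.1697717807616269))
(array([158.5626,  -1.8302]), array([120.4946,  69.666 ]))
0.119 (np.float64(0.7201965450932575), np.float64(0.08346400039062411))
0.119 (np.float64(0.6935507636863361), np.float64(0.17363479797261633))
scene 0.119 0 (np.float64(0.6768019219898319), np.float64(0.1702553510118636))
scene 0.119 0.3 (np.float64(0.686141739843321), np.float64(0.12242504307033983))
scene 0.119 0.6 (np.float64(0.7086415938945542), np.float64(0.0730299063024457))
scene -0.119 0 (np.float64(0.6841610725116298), np.float64(0.16808857176027148))
scene -0.119 0.3 (np.float64(0.7020461575217283), np.float64(0.12163754601211138))
scene -0.119 0.6 (np.float64(0.7443128573272734), np.float64(0.07364623499989136))
```

Call:
step_arm --pt "0.02 0 0.05 0 87" --pt "0.04 0 0.15 0 87" --pt "0.06 0 0.28 0 87" --pt "0.072 0 0.4 0 87" --pt "0.072 0 0.52 0 87" --pt "0.072 0 0.63 0 87" --pt "0.072 0 0.71 0 87" --pt "0.072 0 0.747 0 87" --pt "0.072 0 0.747 0 87" --pt "0.072 0 0.747 0 87"

```text
time_s: 13.6
tcp_pos: [0.4586, 0.0173, 0.0653]
eef_rot: [180.0, -0.0, -3.3]
contact_force: [0.1, 0.7, -0.8]
gripper_width: 0.0866
gripper_force: 0.0
```

Run:
```python
from h import *
st=r.get_state();im=eyes.capture('wrist')
cv2.imwrite('pics/w5w.png',im[:,:,::-1])
go((.4575,.0170,.065,-3.3),st=st)
for c in blobs(im,(0,0,0),(180,255,40),100):
    x,y,w,h=cv2.boundingRect(c)
    if 200<x<400 and y<300: print('knob',x,y,w,h,onz('wrist',x+w/2,y+h/2,.09,st),onz('wrist',x,y+h/2,.084,st),onz('wrist',x+w,y+h/2,.084,st))
```

```text
now 13.6 [0.4586 0.0173 0.0653] [179.9901  -0.0276  -3.2561] F [ 0.1166  0.6981 -0.7877] w 0.08663781933204198 gf 0.0
-> (0.4575, 0.017, 0.065, -3.3) [-0.0044  0.0015  0.0011] 0.0007
knob 267 298 90 19 [0.4685 0.016  0.09  ] [0.4667 0.0347 0.084 ] [ 0.4645 -0.0025  0.084 ]
```

Call:
step_arm --pt "-0.004 0 0 0 60" --pt "-0.004 0 0 0 45" --pt "-0.004 0 0 0 30" --pt "-0.004 0 0 0 30" --pt "-0.004 0 0 0 30" --pt "-0.004 0 0 0 30" --pt "-0.004 0 0 0 30" --pt "-0.004 0 0 0 30" --pt "-0.004 0 0 0 30" --pt "-0.004 0 0 0 30" --pt "-0.004 0 0 0 30" --pt "-0.004 0 0 0 30" --newtons 40

```text
time_s: 14.65
tcp_pos: [0.4568, 0.0175, 0.0645]
eef_rot: [-179.9, -0.0, -3.3]
contact_force: [-1.8, 6.6, 0.4]
gripper_width: 0.0358
gripper_force: 40.0
```

Run:
```python
from mk import *
st=r.get_state();go(st=st)
k=np.array([st['tcp_pos'][0],st['tcp_pos'][1],.084]); B=R.from_euler('xyz',st['eef_rot'],degrees=True).as_matrix()
for a in(.1,.2,.3,.4,.5,.6,.65):
    d=.245*(1-np.cos(a))*ex+np.array([0,0,.245*np.sin(a)])
    print(a,B.T@d/.25)
```

```text
now 14.65 [0.4568 0.0175 0.0645] [-179.9292   -0.016    -3.3187] F [-1.764   6.6441  0.4465] w 0.03575179418326582 gf 40.00443398952484
0.1 [ 0.0049 -0.0001 -0.0978]
0.2 [ 0.0196 -0.0002 -0.1947]
0.3 [ 0.0439 -0.0004 -0.2896]
0.4 [ 0.0775 -0.0005 -0.3816]
0.5 [ 0.1201 -0.0006 -0.4698]
0.6 [ 0.1713 -0.0007 -0.5533]
0.65 [ 0.2    -0.0008 -0.593 ]
```

Call:
step_arm --pt "0 -0.003 0 0 30" --pt "0.001 -0.004 -0.05 0 30" --pt "0.005 -0.004 -0.098 0 30" --pt "0.011 -0.004 -0.146 0 30" --pt "0.02 -0.004 -0.195 0 30" --pt "0.031 -0.004 -0.242 0 30" --pt "0.044 -0.004 -0.29 0 30" --pt "0.06 -0.004 -0.336 0 30" --pt "0.078 -0.004 -0.382 0 30" --newtons 45

```text
time_s: 15.4
tcp_pos: [0.4754, 0.0165, 0.1593]
eef_rot: [-180.0, 0.1, -3.4]
contact_force: [4.0, 2.4, -12.0]
gripper_width: 0.0359
gripper_force: 45.0
```

Run:
```python
from mk import *
st=r.get_state();go(st=st)
B=R.from_euler('xyz',st['eef_rot'],degrees=True).as_matrix()
p=lambda a:-.245*np.cos(a)*ex+np.array([0,0,.245*np.sin(a)])
for a in(.45,.5,.55,.6,.65): print(a,B.T@(p(a)-p(.4))/.25)
```

```text
now 15.4 [0.4754 0.0165 0.1593] [-179.9914    0.1186   -3.3632] F [  4.035    2.383  -12.0027] w 0.03586161635000856 gf 44.9970406293869
0.45 [ 0.0201 -0.     -0.0447]
0.5 [ 0.0424 -0.0001 -0.0883]
0.55 [ 0.0669 -0.0001 -0.1307]
0.6 [ 0.0935 -0.0001 -0.1719]
0.65 [ 0.122  -0.0002 -0.2117]
```

Call:
step_arm --pt "0.009 0 -0.022 0 30" --pt "0.02 0 -0.045 0 30" --pt "0.031 0 -0.066 0 30" --pt "0.042 0 -0.088 0 30" --pt "0.054 0 -0.11 0 30" --pt "0.067 0 -0.131 0 30" --pt "0.08 0 -0.152 0 30" --pt "0.094 0 -0.172 0 30" --pt "0.108 0 -0.192 0 30" --pt "0.122 0 -0.212 0 30" --pt "0.122 0 -0.212 0 30" --pt "0.122 0 -0.212 0 30" --newtons 45

```text
time_s: 16.4
tcp_pos: [0.5065, 0.0148, 0.213]
eef_rot: [-180.0, 0.0, -3.4]
contact_force: [-2.2, 5.8, -10.5]
gripper_width: 0.0361
gripper_force: 45.0
```

Run:
```python
from mk import *
st=r.get_state();go(st=st)
z=st['tcp_pos'][2]+.019;print('lid from knob z',np.arcsin((z-.084)/.245),'from rise',np.arcsin((st['tcp_pos'][2]-.0645)/.245))
for n in('scene','top','wrist'):
    im=eyes.capture(n);cv2.imwrite(f'pics/f_{n}.png',im[:,:,::-1])
s=cv2.imread('pics/f_scene.png');t=cv2.imread('pics/f_top.png')
g=lambda im,x,y,w,h:cv2.resize(im[y:y+h,x:x+w],(400,300),interpolation=cv2.INTER_CUBIC)
w=cv2.imread('pics/f_wrist.png')
o=np.vstack([np.hstack([g(s,250,170,200,150),g(t,260,150,180,135)]),np.hstack([g(w,0,0,640,480),g(s,250,250,120,90)])])
cv2.imwrite('pics/f1.png',np.clip(o*1.5,0,255).astype('u1'))
```

```text
now 16.4 [0.5065 0.0148 0.213 ] [-179.976     0.0339   -3.3509] F [ -2.2412   5.8018 -10.4789] w 0.03608123645423353 gf 44.99660611152649
lid from knob z 0.648781303864849 from rise 0.6513449973757365
```

View pics/f1.png

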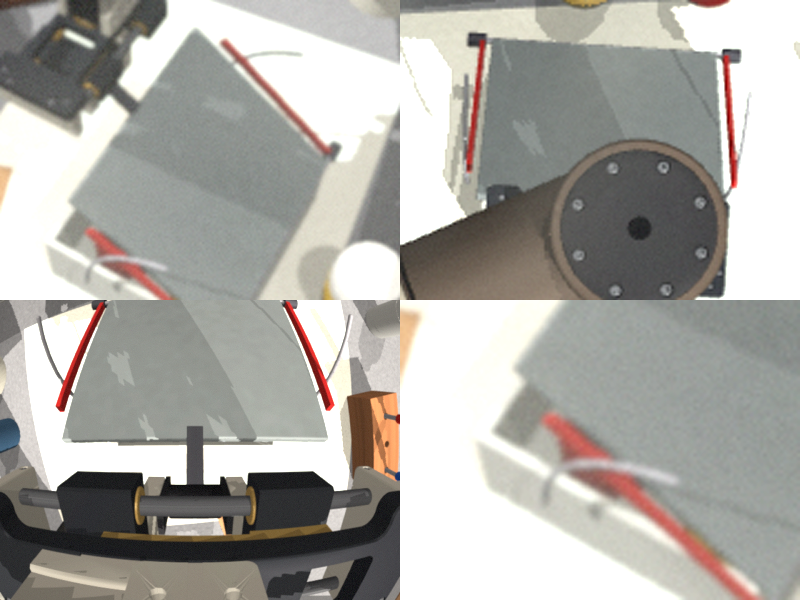

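```bash
cat > edge.py <<'E'
from mk import *
def run(st,pre):
    def line(n,pts,off,lab):
        Q=[]
        for uv in pts:
            a,rr=ang(n,uv,off,st); Q.append((rr*np.cos(a),rr*np.sin(a)))
        Q=np.array(Q); k,c=np.polyfit(Q[:,0],Q[:,1],1)
        print(n,lab,'angle %.4f offset %.4f'%(np.arctan(k),c*np.cos(np.arctan(k))),'r %.3f..%.3f'%(np.hypot(*Q.T).min(),np.hypot(*Q.T).max()),'rms %.4f'%np.std(Q[:,1]-k*Q[:,0]-c))
    im=cv2.imread(f'pics/{pre}_wrist.png'); h=cv2.cvtColor(im,cv2.COLOR_BGR2HSV)
    red=cv2.inRange(h,(0,130,60),(8,255,255))|cv2.inRange(h,(172,130,60),(180,255,255))
    # lid = not white / not red: walk outwards from the middle along rows to first strong edge
    g=cv2.GaussianBlur(im,(3,3),0).astype(int)
    for sg,off in((-1,.11),(1,-.11)):
        A=[];L=[]
        for y in range(5,166,4):
            x=np.where(red[y,:300] if sg<0 else red[y,340:])[0]+(0 if sg<0 else 340)
            x=x[(x>60)&(x<600)]
            if len(x)<4: continue
            inn=x.max() if sg<0 else x.min()     # inner side of the arm
            A.append((x.mean(),y))
            # lid edge: strongest gradient within 45 px inwards of the arm
            xs=np.arange(inn+3,inn+46) if sg<0 else np.arange(inn-45,inn-2)
            gr=np.abs(g[y,xs+1]-g[y,xs-1]).sum(1); j=gr.argmax()
            if gr[j]>40: L.append((xs[j],y))
        print(len(A),len(L),A[0],A[-1],L[0],L[-1])
        L=np.array(L,float); 
        for _ in range(3):
            p=np.polyfit(L[:,1],L[:,0],2); e=np.abs(np.polyval(p,L[:,1])-L[:,0]); L=L[e<max(2,2*np.median(e))]
        line('wrist',A,off*119/110,'arm'); line('wrist',L,off,f'lid({len(L)})')
E
python3 - <<'E'
from edge import *
st=r.get_state(); run(st,'f')
for p,q,off,l in(((347.5,185),(412.5,250),.11,'lidL'),((362,191),(415,246),.119,'armL')):
    Q=[]
    for uv in(p,q):
        a,rr=ang('scene',uv,off);Q.append((rr*np.cos(a),rr*np.sin(a)));print(a,rr)
    d=np.subtract(Q[0],Q[1]);print(l,np.arctan2(d[1],d[0]))
E
```

```text
41 40 (np.float64(162.0), 5) (np.float64(98.0), 165) (np.int64(168), 5) (np.int64(113), 165)
wrist arm angle 0.6547 offset 0.0025 r 0.008..0.162 rms 0.0009
wrist lid(33) angle 0.6477 offset 0.0023 r 0.012..0.155 rms 0.0007
41 41 (np.float64(460.0), 5) (np.float64(526.0), 165) (np.int64(450), 5) (np.int64(516), 165)
wrist arm angle 0.6616 offset 0.0026 r 0.007..0.163 rms 0.0007
wrist lid(33) angle 0.6457 offset 0.0033 r 0.008..0.155 rms 0.0006
0.630972115683667 0.19574827310913656
1.357529681022967 0.004981443761189497
lidL 0.6137407597928672
0.6779693417576587 0.16743560129458146
1.5323564617942202 0.008489684760384458
armL 0.6384333599092008
```

The lid reads 0.647 against arms at 0.658 (the scene view suggests slightly more), so I'll nudge it up by about 0.014 rad and relieve the side force.

Call:
step_arm --pt "0.004 -0.002 -0.005 0 30" --pt "0.008 -0.004 -0.011 0 30" --pt "0.008 -0.004 -0.011 0 30" --pt "0.008 -0.004 -0.011 0 30" --pt "0.008 -0.004 -0.011 0 30" --pt "0.008 -0.004 -0.011 0 30" --newtons 45

```text
time_s: 17.05
tcp_pos: [0.5084, 0.0148, 0.2156]
eef_rot: [179.9, 0.0, -3.3]
contact_force: [1.6, -5.3, -14.1]
gripper_width: 0.0358
gripper_force: 45.0
```

Run:
```python
from edge import *
st=r.get_state(); go(st=st)
for n in('wrist','scene'): cv2.imwrite(f'pics/g_{n}.png',eyes.capture(n)[:,:,::-1])
run(st,'g'); print(np.arcsin((st['tcp_pos'][2]-.065)/.245))
```

```text
now 17.05 [0.5084 0.0148 0.2156] [179.9327   0.0435  -3.349 ] F [  1.6474  -5.2797 -14.1136] w 0.035796677688745435 gf 44.997519850730896
40 38 (np.float64(162.5), 9) (np.float64(101.0), 165) (np.int64(169), 9) (np.int64(114), 165)
wrist arm angle 0.6557 offset 0.0024 r 0.008..0.160 rms 0.0009
wrist lid(33) angle 0.6549 offset 0.0029 r 0.014..0.161 rms 0.0007
40 40 (np.float64(459.5), 9) (np.float64(522.0), 165) (np.int64(449), 9) (np.int64(509), 165)
wrist arm angle 0.6631 offset 0.0025 r 0.009..0.161 rms 0.0007
wrist lid(36) angle 0.6596 offset 0.0031 r 0.008..0.162 rms 0.0005
0.6619974419160249
```

Call:
step_arm --pt "0 0.002 0 0 30" --pt "0 0.002 0 0 30" --pt "0 0.002 0 0 30" --pt "0 0.002 0 0 30" --pt "0 0.002 0 0 30" --pt "0 0.002 0 0 30" --newtons 45

```text
time_s: 17.65
tcp_pos: [0.5085, 0.0148, 0.2158]
eef_rot: [180.0, 0.0, -3.3]
contact_force: [0.3, -5.0, -12.9]
gripper_width: 0.0356
gripper_force: 45.0
```

Run:
```python
from edge import *
st=r.get_state(); go(st=st)
s=eyes.capture('scene')
y=[ (cv2.boundingRect(c)) for c in blobs(s,(18,100,50),(36,255,255),8)]; print('yellow blobs',y)
print(workorder.close_job())
```

```text
now 17.65 [0.5085 0.0148 0.2158] [179.9759   0.0152  -3.3345] F [  0.2758  -4.9547 -12.9315] w 0.035641529045847706 gf 44.994893074035645
yellow blobs [(412, 313, 32, 23), (390, 95, 12, 37)]
the job is handed in; nothing more can be done
None
```

The job is handed in: the yellow-handled stirrer stands in the blue jar, and the gripper is still holding the lid by its knob. From the wrist camera, the lid measures about 0.657 rad and the red arms about 0.659 rad.

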